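Put the loose optics back in their trays

ROBOT

A 7-joint arm with a two-finger parallel gripper is mounted at the origin on the work surface. World frame = base frame: x ahead of the robot, y to its left, z up, the work surface at z = 0. Lengths are in mm, angles in rad, forces in N, time in s.
With the tool pointing down it reaches from about 350 to 900 mm from the base axis. Payload 8.1 kg.
Tool frame: the origin (TCP) lies between the finger pads; the fingertips stand 11 mm ahead of it and the grasp point (between the pads) lies 8 mm behind it; z points along the fingers, y is the line along which they close (so a half turn about z gives the same grasp; the last joint's range is limited). The gripper opens to 85 mm and grips with 20 to 120 N. Pads are 22 mm wide; open, the fingers measure 114 mm over their backs; the gripper's body (76 mm by 85 mm) begins 54 mm behind the grasp point. The pads swing forward as they close: fully open they stand 13 mm farther back than shut.
Start: joints at [1.103, 0.434, 0.025, 1.573, -0.012, 1.134, -0.075], TCP at [222.954, -583.894, 242.323] pointing down, gripper open.
Joint ranges: [-2.62, 2.62], [-0.44, 2.09], [-1.27, 1.32], [0.08, 2.57], [-1.32, 4.46], [0.12, 2], [-2.74, 2.74]. Speed limits (rad/s): [2.22, 2.22, 3.01, 3.01, 3.14, 3.14, 3.14].

INTERFACE

Orientations are given as a unit quaternion [w, x, y, z].
In Python, from plant import * gives the robot as it stands.
- The arm moves only by the shell command python3 -m handwheel 'ROWS'. ROWS is JSON, a list of rows, each a list of 3 entries, a list of its own where there are three numbers: the shift along the tool's x, y, z in cm, then the turn about the tool's z in rad, then the opening, from 0 (shut) to 1 (fully open). In form: [[[tx, ty, tz], spin, jaw], ...]. A call has 1 to 5 rows; each row is the pose to reach, as a shift and turn from the pose commanded when the call began, along the tool's axes at that moment; what a row does not reach only later rows make up. A row lasts 1/12 s, in which the tool goes at most 41.7 mm and 7.16 degrees, less where a joint would pass 70% of its speed; a pose out of reach is approached as far as the arm can. A call with a gripper value outside its range is refused whole. The fingers move at their own pace and stop on an object; the grip force is fixed at half the most. Time passes only in rows, so rows that repeat a pose let the fingers close. It gives the time, the measured TCP pose, the force, the opening and the grip force at its end, in the units of the state.
- get_state(): the state, without advancing time (a new reading comes with each control period).
- capture(name): name is "scene" or "top"; returns a dict with "img" (480x640x3 uint8, red, green, blue), "fx", "fy", "cx", "cy" (pixels), "R" (3x3) and "t" (3): a world point X has camera coordinates R X + t. Camera axes: x right, y down, z forward; pixel columns grow to the right and rows downward; lengths in mm; the calibration is good to about 2 mm. A picture is of the moment at which its call begins. There is no depth.
- close_job(): hands the job in; it is judged then, once.
The state is a dict: "t": time; "q": joint angles; "joint_velocities": joint speeds; "tau": joint torques, N m; "ee_pos": TCP position; "orientation": TCP orientation; "wrist_force": force on the tool from outside, world axes, zero at the start; "moment": the same for the moment, N m; "opening": finger opening in mm; "gripper_force": force on a finger pad.
Only numpy, scipy, OpenCV 4.12 (cv2) and the standard library are available. Lean on these libraries where they do the work, as an engineer would, in place of code of your own. Each camera call takes 0.05 s, during which the arm holds its last target. There are 200 camera calls.

TASK

Clear up after the alignment: put both green lenses in the blue tray, the red filter in the yellow tray, and the brass post and the black clamping fork in the purple tray. Everything must end flat on its tray's floor, not stacked or leaning, the same way up as it is now; set the lenses and the filter down gently, do not drop them, and leave the mouse and the upright optic mount where they are.

Things in the scene. Friction and masses are not known exactly. Their poses are not given: they have to be found in the camera images.
- lens_a_c (a point): lens cell: short black round barrel with a green glass disc on top, one of two alike; diameter 37 mm, 23.5 mm high, 50 g, standing on the table. Point: on its axis 11 mm above its underside; z up along its axis
- lens_b_c (a point): lens cell: short black round barrel with a green glass disc on top, one of two alike; diameter 37 mm, 23.5 mm high, 50 g, standing on the table. Point: on its axis 11 mm above its underside; z up along its axis
- filter_c (a point): square black frame with a square red glass window on top, 38 x 38 mm and 16.5 mm high, 40 g, lying flat. Point: its centre, 8 mm above its underside; x and y along its sides, z up
- post_c (a point): bright brass pedestal post standing upright: foot of diameter 32 mm, 6 mm high, then a shaft of diameter 20 mm up to 50 mm; 140 g. Point: on its axis, 25 mm above its underside; z up
- fork_c (a point): flat black clamping fork with two prongs and a steel screw head, 70 mm long (x), 24 mm wide (y), 14 mm thick (screw head 15 mm), 70 g, lying flat, prongs towards +x. Point: its centre, 7 mm above its underside; z up
- lens_tray: Blue plastic open tray, fixed to the table, for the lenses. Outside 108 (x) x 158 (y) x 20 mm high, walls 4 mm, inside 100 x 150 mm, flat floor 4 mm above the table. Origin: centre of its underside, on the table; z up, its long side along its y
- filter_tray: Yellow plastic open tray, fixed to the table, for the filter. Outside 108 (x) x 158 (y) x 20 mm high, walls 4 mm, inside 100 x 150 mm, flat floor 4 mm above the table. Origin: centre of its underside, on the table; z up, its long side along its y
- hardware_tray: Purple plastic open tray, fixed to the table, for the post and the fork. Outside 108 (x) x 158 (y) x 20 mm high, walls 4 mm, inside 100 x 150 mm, flat floor 4 mm above the table. Origin: centre of its underside, on the table; z up, its long side along its y
- mouse: bystander: black computer mouse, 100 x 56 mm, 33 mm high, loose. Origin: centre of its underside
- mount: bystander: dark upright square optic mount with a clear glass disc and brass screws on a short post and foot plate, 60 x 50 mm foot, 86 mm high, loose. Origin: centre of its underside
Not all that is in view belongs to the job. What is shaped like the lens_tray but brown is not meant.

How it is judged:
By the outcome, as a careful person would: the job done as asked, in the order asked, and still so for the second after the job is handed in, with the robot touching nothing.
It also fails if it takes over 112 s, if anything falls off the work surface, if the arm or the gripper's body presses on something with over 40 N, if the wrist force passes 120 N, or if a joint passes its speed limit or range.

## Working session

There is one attempt and no reset: what is moved stays moved. The work goes in short steps, Python scripts to look and compute and a shell command to move; the robot and the scene stay as the last step left them, time stands still between calls to the robot, and variables do not carry over. Pictures are saved under pics/ and viewed, at most 14 in all, crops included, and the job is handed in when it is done.

```bash
mkdir -p pics; ls
python3 - <<'E'
from plant import *
import cv2,pickle
for n in("top","scene"):
    c=capture(n); pickle.dump(c,open(n+"0.pkl","wb")); cv2.imwrite(f"pics/{n}0.png",c["img"][:,:,::-1])
    print(n,c["fx"],c["cx"],c["cy"],c["R"],c["t"])
print(get_state())
E
```

```text
pics
top 548.4232112034402 307.93707170698065 243.59784572521065 [[ 0.01676745 -0.99985496 -0.00298363]
 [-0.98471014 -0.01599585 -0.17346491]
 [ 0.17339203  0.00584658 -0.98483553]] [  12.07092694  523.74585533 1171.72159498]
scene 561.1269225596698 319.59562604827516 240.16835835846965 [[-0.11415232  0.99340376  0.01087231]
 [ 0.65483277  0.083468   -0.75115054]
 [-0.74710327 -0.07862603 -0.6600414 ]] [  62.62405752 -337.14016149 1659.90058843]
{'t': 0.1, 'q': array([ 1.10338731,  0.43513759,  0.0249776 ,  1.57399699, -0.01161568,
        1.13401458, -0.0750805 ]), 'joint_velocities': array([-0.00098564, -0.00160314, -0.00023745, -0.00278071, -0.00015395,
       -0.00170856, -0.00075914]), 'tau': array([ 3.16598693e-03, -6.71755958e+01,  1.02753282e+00, -3.16903389e+01,
        1.55832153e-02,  7.22011726e-03, -2.51877589e-05]), 'ee_pos': array([ 222.78020518, -583.4777224 ,  241.61777695]), 'orientation': array([-6.81133433e-04,  9.83415575e-01,  1.81365124e-01, -1.84436239e-04]), 'wrist_force': array([0.1983875 , 0.070242  , 0.21117654]), 'moment': array([-0.00958394,  0.0479424 , -0.00044667]), 'gripper_force': 0.0, 'opening': 85.66008893730255}
```

View pics/top0.png

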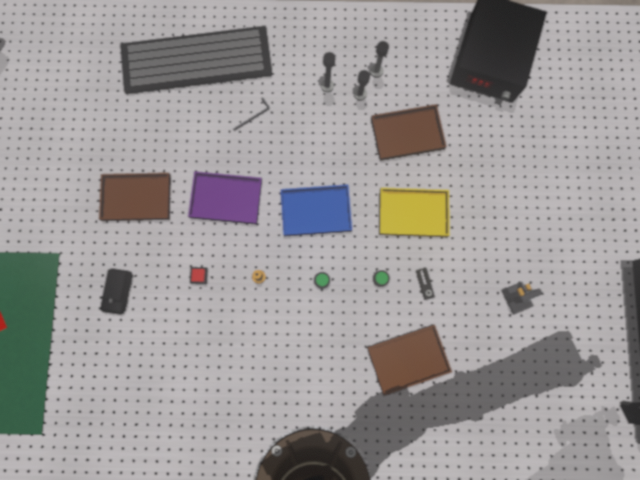

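View pics/scene0.png

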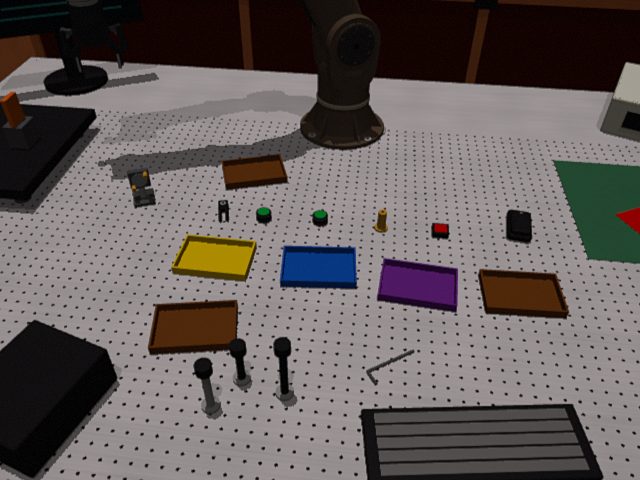

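Candidates (top view):
- **Lenses:** green discs at (322,281) and (382,278).
- **Filter:** red square at (198,275). The red mark on the green mat at (0,322) is not it.
- **Post:** brass at (259,277). The black posts at (329,60), (381,50) and (363,78) and the mount's brass screws at (522,292) are not it.
- **Fork:** black at (425,284). The mount at (518,297) and mouse at (116,291) are not it.
- **Trays:** blue (316,210), yellow (414,213), purple (226,198). The brown ones are ignored.

```bash
cat > h.py <<'E'
import numpy as np,cv2,pickle
def ray(c,uv,z):
    R=np.array(c["R"]);t=np.array(c["t"]);C=-R.T@t
    d=R.T@np.array([(uv[0]-c["cx"])/c["fx"],(uv[1]-c["cy"])/c["fy"],1.])
    return (C+d*(z-C[2])/d[2])
H=dict(green=((40,90,40),(85,255,255)),red=((0,150,80),(6,255,255)),red2=((174,150,80),(180,255,255)),
 brass=((10,110,70),(24,255,255)),blue=((100,120,40),(125,255,255)),yellow=((25,120,90),(35,255,255)),purple=((132,80,40),(160,255,255)),dark=((0,0,0),(180,255,75)))
def blobs(c,k,amin=25):
    hsv=cv2.cvtColor(c["img"],cv2.COLOR_RGB2HSV); m=cv2.inRange(hsv,*H[k])
    if k=="red": m|=cv2.inRange(hsv,*H["red2"])
    cs,_=cv2.findContours(m,cv2.RETR_EXTERNAL,cv2.CHAIN_APPROX_NONE)
    out=[]
    for q in cs:
        a=cv2.contourArea(q)
        if a>=amin:
            M=cv2.moments(q); out.append((a,(M["m10"]/M["m00"],M["m01"]/M["m00"]),q))
    return out
def world_rect(c,q,z):
    P=np.array([ray(c,p[0],z)[:2] for p in q],np.float32)
    return cv2.minAreaRect(P)
E
python3 - <<'E'
from h import *
for n in("top","scene"):
    c=pickle.load(open(n+"0.pkl","rb"))
    for k,z in dict(green=23.5,red=16.5,brass=45,blue=18,yellow=18,purple=18,dark=14).items():
        for a,u,q in blobs(c,k,12 if k!='dark' else 60):
            p=ray(c,u,z)
            if abs(p[1])<420 and 250<p[0]<750 and a<9000:
                r=world_rect(c,q,z); print(n,k,a,np.round(u,1),np.round(p[:2],1),'rect',np.round(r[0],1),np.round(r[1],1),round(r[2],1))
c=pickle.load(open("top0.pkl","rb"))["img"];d=pickle.load(open("scene0.pkl","rb"))["img"]
A=cv2.resize(c[255:315,180:450],None,fx=2.9,fy=2.9,interpolation=3)
B=cv2.resize(d[190:250,200:470],None,fx=2.9,fy=2.9,interpolation=3)
cv2.imwrite("pics/crop.png",np.vstack([A,B])[:,:,::-1])
E
```

```text
top green 94.5 [321.8 279.3] [446.8 -11.4] rect [447.  -11.4] [25.3 23.8] 45.8
top green 92.5 [381.4 277.6] [ 452.8 -144.7] rect [ 452.6 -144.3] [25.1 24. ] 45.2
top red 81.5 [197.6 274.6] [453.7 268.4] rect [452.8 268.5] [23.1 20.3] 2.9
top brass 1985.5 [409.2 364.9] [ 263.9 -200. ] rect [ 270.9 -198. ] [ 83. 142.] 19.5
top brass 91.5 [258.3 276.2] [449.  128.5] rect [449.  128.7] [23.6 24.7] 46.5
top brass 17.5 [446.9 208.7] [ 608.3 -289.8] rect [ 604.1 -290. ] [ 4.5 34.7] 88.5
top brass 180.0 [414.3 191.9] [ 646.  -217.5] rect [ 645.7 -219. ] [148.4  19.8] 83.9
top blue 2643.5 [315.2 211. ] [604.6   5.4] rect [605.5   5.1] [ 99.8 151.7] 5.3
top yellow 2636.5 [413.  214.1] [ 601.  -218.7] rect [ 606.3 -220.6] [156.6 107.2] 88.4
top purple 2825.0 [225.1 197.9] [632.3 213.8] rect [634.  213.7] [155.  106.7] 85.2
scene green 64.0 [319.7 214. ] [449.9 -11.3] rect [449.5 -11.1] [27.3 28.1] 35.0
scene green 63.0 [263.1 211.1] [ 456.3 -144.2] rect [ 455.7 -144.4] [27.4 27.1] 42.0
scene red 80.0 [440.4 227.6] [455.4 268.2] rect [455.2 267.4] [27.5 29. ] 88.3
scene brass 2062.5 [520.4 293.4
[... 859 characters left out ...]
02.2   3.4] [ 94.4 150.3] 5.4
scene dark 384.0 [213.3 273.3] [ 663.4 -210.3] rect [ 653.1 -197.8] [ 94.6 185.5] 30.5
scene dark 258.0 [212.5 243.1] [ 571.  -236.4] rect [ 602.8 -224.4] [147.4  95.6] 88.8
scene dark 109.5 [439.6 233.5] [474.  265.8] rect [465.5 267.3] [56.4 39.9] 1.3
scene dark 96.0 [381.3 221.8] [448.6 132.9] rect [450.8 132.7] [61.7 19.9] 3.9
scene dark 117.0 [319.9 220.7] [463.   -9.2] rect [456.8 -12.3] [51.5 37.7] 6.0
scene dark 118.0 [263.6 217.9] [ 469.3 -141. ] rect [ 466.3 -141.7] [59.1 35. ] 11.4
scene dark 154.0 [223.1 209.3] [ 449.8 -242.3] rect [ 454.9 -241.2] [83.4 23.7] 14.3
scene dark 1737.0 [253.8 171.2] [ 283.7 -202.4] rect [ 276.6 -202.7] [161.4 158.8] 17.9
```

View pics/crop.png

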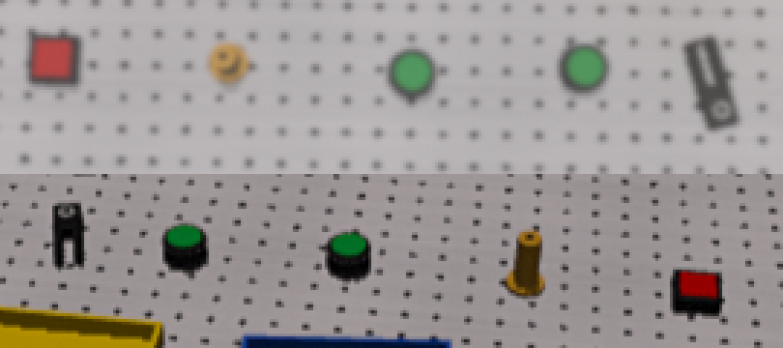

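The crop confirms the choices: red filter at left, then the brass post, two green lenses, and the fork with prongs away from the robot and screw head near it. I turn the tool to the world axes and head for the right lens.

```bash
cat >> h.py <<'E'
def go(x,y,z,yaw=0.):
    from plant import get_state
    s=get_state();w,a,b,c=s["orientation"]
    from scipy.spatial.transform import Rotation as Ro
    R=Ro.from_quat([a,b,c,w]).as_matrix()
    d=R.T@(np.array([x,y,z])-s["ee_pos"]); h=np.arctan2(R[1,0],R[0,0])
    print("t",round(s["t"],2),"pos",np.round(s["ee_pos"],1),"yaw",round(h,3),"tilt",np.round(R[2,:2],3),"shift cm",np.round(d/10,2),"spin",round(h-yaw,3),"open",round(s["opening"],1),"F",np.round(s["wrist_force"],1))
E
python3 -m handwheel '[[[14,-12.3,0],0.365,1],[[14,-12.3,0],0.365,1],[[14,-12.3,0],0.365,1],[[14,-12.3,0],0.365,1],[[14,-12.3,0],0.365,1]]'
python3 -c "
from h import *
go(454.5,-144.4,120)"
```

```text
t: 0.52
ee_pos: [312.5, -413.9, 242.0]
orientation: [-0.001, 1.0, 0.002, 0.0]
wrist_force: [0.1, 0.1, 0.5]
opening: 85.4
gripper_force: 0.0
t 0.52 pos [ 312.5 -413.9  242. ] yaw 0.004 tilt [ 0.    -0.002] shift cm [ 14.3  -26.86  12.27] spin 0.004 open 85.4 F [0.1 0.1 0.5]
```

```bash
python3 -m handwheel '[[[9,-16.5,5],0,1],[[9,-16.5,5],0,1],[[9,-16.5,5],0,1],[[9,-16.5,5],0,1],[[9,-16.5,5],0,1]]' >/dev/null
python3 -m handwheel '[[[5.3,-10.4,7],0,1],[[5.3,-10.4,7],0,1],[[5.3,-10.4,7],0,1],[[5.3,-10.4,7],0,1],[[5.3,-10.4,7],0,1]]'
python3 -c "
from h import *
go(454.5,-144.4,60)"
```

```text
t: 1.35
ee_pos: [453.1, -146.4, 120.5]
orientation: [-0.001, 1.0, 0.003, -0.001]
wrist_force: [-0.2, -0.8, 1.2]
opening: 85.0
gripper_force: 0.0
t 1.35 pos [ 453.1 -146.4  120.5] yaw 0.006 tilt [-0.003 -0.002] shift cm [ 0.16 -0.19  6.05] spin 0.006 open 85.0 F [-0.2 -0.8  1.2]
```

```bash
python3 -m handwheel '[[[0.15,-0.2,3],0,1],[[0.15,-0.2,6],0,1],[[0.15,-0.2,8],0,1],[[0.15,-0.2,8],0,1],[[0.15,-0.2,8],0,1]]'
python3 - <<'E'
from h import *
from plant import *
go(454.5,-144.4,12)
c=capture("scene")["img"]; d=capture("top")["img"]
cv2.imwrite("pics/a.png",np.hstack([cv2.resize(c[120:270,170:320],(400,400)),cv2.resize(d[220:320,330:430],(400,400))])[:,:,::-1])
E
```

```text
t: 1.77
ee_pos: [453.5, -149.2, 42.3]
orientation: [0.0, 1.0, -0.001, -0.001]
wrist_force: [0.7, -0.9, 0.4]
opening: 85.4
gripper_force: 0.0
t 1.77 pos [ 453.5 -149.2   42.3] yaw -0.002 tilt [-0.002  0.   ] shift cm [ 0.1  -0.48  3.02] spin -0.002 open 85.4 F [ 0.7 -0.9  0.4]
```

View pics/a.png

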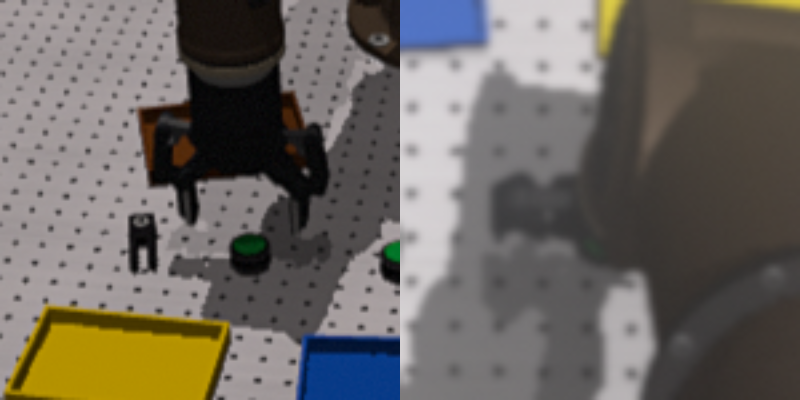

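The scene crop shows the open fingers straddling the lens at (250,250), with the fork clear to the left. The lens sits about 5 mm to the +y side of centre, as the numbers say. I correct that, go down and close.

```bash
python3 -m handwheel '[[[0.1,-0.5,0],0,1],[[0.1,-0.5,1],0,1],[[0.1,-0.5,2],0,1],[[0.1,-0.5,3],0,1],[[0.1,-0.5,3],0,1]]'
python3 -m handwheel '[[[0,0,0],0,0.5],[[0,0,0],0,0.45],[[0,0,0],0,0.4],[[0,0,0],0,0.3],[[0,0,0],0,0.2]]'
python3 -m handwheel '[[[0,0,0],0,0.0],[[0,0,0],0,0.0],[[0,0,0],0,0.0],[[0,0,0],0,0.0],[[0,0,0],0,0.0]]'
python3 -c "
from h import *
go(454.5,-144.4,12)"
```

```text
t: 2.28
ee_pos: [454.2, -142.8, 10.3]
orientation: [-0.0, 1.0, -0.0, -0.001]
wrist_force: [-0.6, 0.1, 0.2]
opening: 85.2
gripper_force: 0.0
t: 2.7
ee_pos: [455.7, -143.2, 12.9]
orientation: [0.0, 1.0, -0.0, 0.0]
wrist_force: [-1.0, 0.2, 6.2]
opening: 33.9
gripper_force: 59.2
t: 3.12
ee_pos: [455.7, -143.3, 12.9]
orientation: [0.0, 1.0, -0.0, 0.0]
wrist_force: [-0.5, 0.9, 5.6]
opening: 34.3
gripper_force: 59.2
t 3.12 pos [ 455.7 -143.3   12.9] yaw -0.0 tilt [0.001 0.   ] shift cm [-0.12  0.11  0.09] spin -0.0 open 34.3 F [-0.5  0.9  5.6]
```

```bash
python3 -m handwheel '[[[0,0,-1],0,0],[[0,0,-3],0,0],[[0,0,-6],0,0],[[0,0,-6],0,0],[[0,0,-6],0,0]]'
python3 -m handwheel '[[[3,-2.2,0],0,0],[[6,-4.3,0],0,0],[[9,-6.5,0],0,0],[[11,-8,0],0,0],[[12,-9,0],0,0]]'
python3 -m handwheel '[[[2,-1.5,0],0,0],[[4,-3,0],0,0],[[5,-3.5,0],0,0],[[5,-3.5,0],0,0],[[5,-3.5,0],0,0]]'
python3 -c "
from h import *
go(627,-18,40)"
```

```text
t: 3.53
ee_pos: [456.8, -143.4, 74.3]
orientation: [0.0, 1.0, -0.0, 0.002]
wrist_force: [-0.2, -0.1, -1.5]
opening: 33.9
gripper_force: 59.8
t: 3.95
ee_pos: [577.9, -50.3, 71.8]
orientation: [-0.001, 1.0, 0.001, 0.001]
wrist_force: [0.5, -0.4, -0.5]
opening: 33.9
gripper_force: 59.8
t: 4.37
ee_pos: [624.5, -18.5, 71.4]
orientation: [0.0, 1.0, -0.0, -0.001]
wrist_force: [-0.8, -0.5, -0.3]
opening: 34.1
gripper_force: 59.8
t 4.37 pos [624.5 -18.5  71.4] yaw -0.0 tilt [-0.002  0.001] shift cm [ 0.25 -0.05  3.14] spin -0.0 open 34.1 F [-0.8 -0.5 -0.3]
```

```bash
python3 -m handwheel '[[[0.2,0,1.5],0,0],[[0.2,0,3],0,0],[[0.2,0,4.3],0,0],[[0.2,0,5.0],0,0],[[0.2,0,5.0],0,0]]'
python3 -m handwheel '[[[0,0,0.05],0,0],[[0,0,0.1],0,0],[[0,0,0.15],0,0],[[0,0,0.2],0,0],[[0,0,0.2],0,0]]'
```

```text
t: 4.78
ee_pos: [625.4, -19.1, 20.4]
orientation: [0.0, 1.0, -0.001, -0.002]
wrist_force: [0.1, 0.1, -1.0]
opening: 34.1
gripper_force: 59.8
t: 5.2
ee_pos: [627.7, -18.1, 20.7]
orientation: [0.0, 1.0, -0.0, 0.0]
wrist_force: [-0.3, 0.0, -0.4]
opening: 33.7
gripper_force: 59.8
```

```bash
python3 -m handwheel '[[[0,0,0.05],0,0],[[0,0,0.1],0,0],[[0,0,0.15],0,0],[[0,0,0.2],0,0],[[0,0,0.2],0,0]]' | grep -E 'pos|wrist'
python3 -m handwheel '[[[0,0,0.05],0,0],[[0,0,0.1],0,0],[[0,0,0.1],0,0],[[0,0,0.1],0,0],[[0,0,0.1],0,0]]'| grep -E 'pos|wrist'
```

```text
ee_pos: [627.4, -18.1, 18.2]
wrist_force: [-0.0, 0.3, -0.9]
ee_pos: [627.5, -18.1, 17.3]
wrist_force: [-0.0, -0.3, 0.2]
```

```bash
python3 -m handwheel '[[[0,0,0.05],0,0],[[0,0,0.05],0,0],[[0,0,0.1],0,0],[[0,0,0.1],0,0],[[0,0,0.1],0,0]]' | grep -E 'pos|wrist'
```

```text
ee_pos: [627.6, -18.1, 17.0]
wrist_force: [-2.7, -0.1, 8.0]
```

```bash
python3 -m handwheel '[[[0,0,0],0,0.45],[[0,0,0],0,0.5],[[0,0,0],0,0.55],[[0,0,0],0,0.6],[[0,0,0],0,0.6]]' | grep -E 'pos|wrist|open'
python3 -m handwheel '[[[0,0,-1],0,0.6],[[0,0,-3],0,0.6],[[0,0,-6],0,0.6],[[0,0,-6],0,0.6],[[0,0,-6],0,0.6]]'| grep -E 'pos|wrist|open'
python3 -c "
from h import *
go(449.5,-11.3,80)"
```

```text
ee_pos: [627.4, -18.2, 16.2]
wrist_force: [0.1, 1.2, -0.0]
opening: 51.3
ee_pos: [629.1, -18.1, 78.9]
wrist_force: [0.4, 1.4, -0.2]
opening: 51.2
t 7.28 pos [629.1 -18.1  78.9] yaw -0.0 tilt [ 0.004 -0.   ] shift cm [-17.96  -0.67  -0.19] spin -0.0 open 51.2 F [ 0.4  1.4 -0.2]
```

```bash
python3 -m handwheel '[[[-4,-0.2,0],0,0.9],[[-8,-0.4,0],0,0.9],[[-12,-0.5,0],0,0.9],[[-15,-0.6,0],0,0.9],[[-17.6,-0.7,0],0,0.9]]' | grep -E 'pos|wrist|open'
python3 -m handwheel '[[[0,0,1],0,0.9],[[0,0,3],0,0.9],[[0,0,4],0,0.9],[[0,0,4],0,0.9],[[0,0,4],0,0.9]]'| grep -E 'pos|wrist|open'
python3 -c "
from h import *
go(449,-11.3,13)"
```

```text
ee_pos: [448.1, -11.3, 75.8]
wrist_force: [0.6, -0.1, 0.2]
opening: 76.8
ee_pos: [450.8, -11.1, 35.9]
wrist_force: [0.5, 0.2, 0.5]
opening: 76.8
t 8.12 pos [450.8 -11.1  35.9] yaw -0.0 tilt [-0.002  0.   ] shift cm [-0.17  0.02  2.29] spin -0.0 open 76.8 F [0.5 0.2 0.5]
```

```bash
python3 -m handwheel '[[[-0.1,0,0.8],0,0.9],[[-0.1,0,1.6],0,0.9],[[-0.1,0,2.2],0,0.9],[[-0.1,0,2.2],0,0.9],[[-0.1,0,2.2],0,0.7]]' | grep -E 'pos|wrist|open'
python3 -m handwheel '[[[0,0,0],0,0.55],[[0,0,0],0,0.45],[[0,0,0],0,0.4],[[0,0,0],0,0.3],[[0,0,0],0,0.2]]'| grep -E 'pos|wrist|open'
python3 -m handwheel '[[[0,0,0],0,0],[[0,0,0],0,0],[[0,0,0],0,0],[[0,0,0],0,0]]'| grep -E 'pos|wrist|open'
python3 -m handwheel '[[[0,0,-1],0,0],[[0,0,-3],0,0],[[0,0,-6],0,0],[[0,0,-6],0,0],[[0,0,-6],0,0]]'
python3 -c "
from h import *
go(583,28,70)"
```

```text
ee_pos: [450.1, -11.1, 13.9]
wrist_force: [0.2, 0.3, 0.3]
opening: 66.1
ee_pos: [450.7, -11.1, 14.9]
wrist_force: [-2.0, 0.0, 7.3]
opening: 34.3
ee_pos: [450.7, -11.1, 14.9]
wrist_force: [-2.1, -0.2, 7.8]
opening: 34.0
t: 9.7
ee_pos: [451.7, -11.1, 75.8]
orientation: [-0.0, 1.0, -0.0, 0.002]
wrist_force: [0.5, -0.0, -0.8]
opening: 34.0
gripper_force: 59.8
t 9.7 pos [451.7 -11.1  75.8] yaw -0.001 tilt [ 0.004 -0.   ] shift cm [13.12 -3.91  0.63] spin -0.001 open 34.0 F [ 0.5 -0.  -0.8]
```

```bash
python3 -m handwheel '[[[3.5,-1,0],0,0],[[7,-2,0],0,0],[[10,-3,0],0,0],[[12,-3.7,0],0,0],[[13.3,-3.9,0],0,0]]' | grep -E 'pos|wrist|open'
python3 -m handwheel '[[[0,0,1.5],0,0],[[0,0,3],0,0],[[0,0,4.5],0,0],[[0,0,5],0,0],[[0,0,5],0,0]]' | grep -E 'pos|wrist|open'
python3 -m handwheel '[[[0,0,0.05],0,0],[[0,0,0.1],0,0],[[0,0,0.15],0,0],[[0,0,0.15],0,0],[[0,0,0.15],0,0]]' | grep -E 'pos|wrist'
```

```text
ee_pos: [585.5, 29.7, 73.2]
wrist_force: [0.2, -0.9, -1.2]
opening: 33.6
ee_pos: [581.8, 27.7, 22.2]
wrist_force: [-0.9, -0.1, 0.4]
opening: 33.6
ee_pos: [583.8, 27.9, 23.4]
wrist_force: [0.1, -0.2, -0.1]
```

```bash
python3 -m handwheel '[[[0,0,0.05],0,0],[[0,0,0.15],0,0],[[0,0,0.25],0,0],[[0,0,0.3],0,0],[[0,0,0.3],0,0]]' | grep -E 'pos|wrist'
python3 -m handwheel '[[[0,0,0.05],0,0],[[0,0,0.1],0,0],[[0,0,0.15],0,0],[[0,0,0.15],0,0],[[0,0,0.15],0,0]]' | grep -E 'pos|wrist'
```

```text
ee_pos: [583.4, 27.9, 19.6]
wrist_force: [-0.2, -0.1, -0.2]
ee_pos: [583.5, 27.9, 19.0]
wrist_force: [-3.1, -0.0, 8.2]
```

```bash
python3 -m handwheel '[[[0,0,0],0,0.45],[[0,0,0],0,0.5],[[0,0,0],0,0.55],[[0,0,0],0,0.6],[[0,0,0],0,0.6]]' | grep -E 'pos|wrist|open'
python3 -m handwheel '[[[0,0,-1],0,0.6],[[0,0,-4],0,0.6],[[0,0,-8],0,0.6],[[0,0,-9],0,0.6],[[0,0,-9],0,0.6]]'| grep -E 'pos|wrist|open'
python3 -m handwheel '[[[0,-4,0],0,0.9],[[-1,-8,0],0,0.9],[[-3,-11,0],0,0.9],[[-5,-13.5,0],0,0.9],[[-7.3,-16.5,0],0,0.9]]'| grep -E 'pos|wrist|open'
python3 -m handwheel '[[[-3,-3,0],0,0.9],[[-5,-6,0],0,0.9],[[-5.6,-7.5,0],0,0.9],[[-5.6,-7.5,0],0,0.9],[[-5.6,-7.5,0],0,0.9]]'| grep -E 'pos|wrist|open'
python3 - <<'E'
from h import *
from plant import *
go(454.5,268.3,40)
c=capture("scene")
for a,u,q in blobs(c,"green",12): print(np.round(ray(c,u,27.5),1),a)
c=c["img"]
cv2.imwrite("pics/b.png",np.hstack([cv2.resize(c[230:300,270:370],(400,280)),cv2.resize(c[130:270,350:550],(400,280))])[:,:,::-1])
E
```

```text
ee_pos: [583.5, 27.9, 18.2]
wrist_force: [0.2, 0.0, 0.5]
opening: 51.2
ee_pos: [586.1, 28.2, 112.8]
wrist_force: [0.3, -0.8, -0.9]
opening: 50.8
ee_pos: [509.6, 193.3, 107.8]
wrist_force: [0.0, 0.6, -0.5]
opening: 76.9
ee_pos: [453.8, 268.7, 108.0]
wrist_force: [0.4, -0.6, 0.6]
opening: 77.1
t 13.45 pos [453.8 268.7 108. ] yaw 0.002 tilt [-0.001  0.   ] shift cm [0.07 0.03 6.8 ] spin 0.002 open 77.1 F [ 0.4 -0.6  0.6]
[626.8 -16.6  27.5] 95.0
[581.5  29.7  27.5] 90.5
[343.  654.1  27.5] 5990.5
```

View pics/b.png

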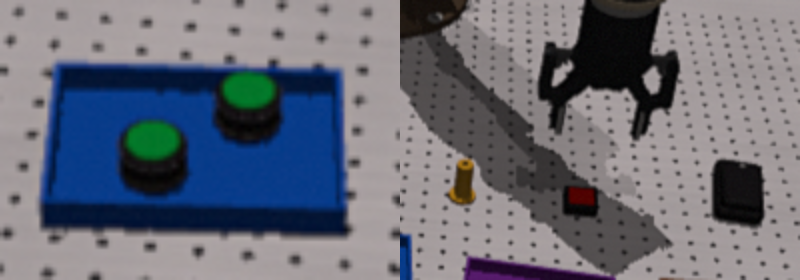

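Both lenses stand flat, inside the blue tray at (152,140) and (248,90). The gripper is above the filter at (581,200), with mouse and post clear.

```bash
python3 -m handwheel '[[[0.1,0,2],0,0.9],[[0.1,0,5],0,0.9],[[0.1,0,7.5],0,0.9],[[0.1,0,9],0,0.9],[[0.1,0,9.5],0,0.9]]' | grep -E 'pos|wrist|open'
python3 -m handwheel '[[[0,0,0],0,0.7],[[0,0,0],0,0.55],[[0,0,0],0,0.5],[[0,0,0],0,0.45],[[0,0,0],0,0.4]]'| grep -E 'pos|wrist|open'
python3 -m handwheel '[[[0,0,0],0,0.3],[[0,0,0],0,0],[[0,0,0],0,0],[[0,0,0],0,0],[[0,0,0],0,0]]'| grep -E 'pos|wrist|open'
```

```text
ee_pos: [455.2, 265.0, 10.7]
wrist_force: [-0.7, 0.2, -0.5]
opening: 76.6
ee_pos: [456.4, 268.1, 14.8]
wrist_force: [-1.2, -1.8, 8.0]
opening: 36.2
ee_pos: [456.4, 268.1, 14.8]
wrist_force: [-0.8, -1.8, 7.6]
opening: 36.5
```

```bash
python3 -m handwheel '[[[0,0,-1],0,0],[[0,0,-4],0,0],[[0,0,-8],0,0],[[0,0,-9],0,0],[[0,0,-9],0,0]]'| grep -E 'pos|wrist|open'
python3 -m handwheel '[[[1,3,0],0,0],[[2,6.5,0],0,0],[[3,10,0],0,0],[[4,13.5,0],0,0],[[5,17,0],0,0]]'| grep -E 'pos|wrist|open'
python3 -m handwheel '[[[1,3.5,0],0,0],[[2,7,0],0,0],[[3,10.5,0],0,0],[[4,14,0],0,0],[[5,17,0],0,0]]'| grep -E 'pos|wrist|open'
python3 -m handwheel '[[[1,3.5,0],0,0],[[2,7,0],0,0],[[3,10,0],0,0],[[4,13,0],0,0],[[4.8,14.7,0],0,0]]'| grep -E 'pos|wrist|open'
python3 -m handwheel '[[[0,0,0],0,0],[[0,0,2],0,0],[[0,0,4],0,0],[[0,0,5],0,0],[[0,0,5],0,0]]'| grep -E 'pos|wrist|open'
python3 -c "
from h import *
go(605,-219,24)"
```

```text
ee_pos: [457.7, 269.5, 107.7]
wrist_force: [0.3, 0.4, -0.9]
opening: 36.3
ee_pos: [505.3, 96.2, 103.2]
wrist_force: [0.9, -0.7, -0.5]
opening: 36.3
ee_pos: [555.2, -75.0, 103.1]
wrist_force: [-0.0, 1.1, 0.9]
opening: 36.1
ee_pos: [602.9, -223.9, 102.9]
wrist_force: [-0.2, -1.1, 0.5]
opening: 36.3
ee_pos: [601.3, -217.9, 50.6]
wrist_force: [-1.4, 0.6, -0.8]
opening: 36.3
t 16.83 pos [ 601.3 -217.9   50.6] yaw 0.0 tilt [-0.005 -0.002] shift cm [0.38 0.12 2.66] spin 0.0 open 36.3 F [-1.4  0.6 -0.8]
```

```bash
python3 -m handwheel '[[[0,0,0.5],0,0],[[0,0,1],0,0],[[0,0,1.5],0,0],[[0,0,2],0,0],[[0,0,2.6],0,0]]'| grep -E 'pos|wrist|open'
python3 -m handwheel '[[[0,0,0],0,0],[[0,0,0.05],0,0],[[0,0,0.1],0,0],[[0,0,0.1],0,0],[[0,0,0.1],0,0]]'| grep -E 'pos|wrist|open'
```

```text
ee_pos: [603.8, -219.2, 27.4]
wrist_force: [0.2, 0.2, -1.1]
opening: 36.7
ee_pos: [603.6, -219.2, 26.6]
wrist_force: [-0.1, 0.2, 0.1]
opening: 36.3
```

```bash
python3 -m handwheel '[[[0,0,0.1],0,0],[[0,0,0.3],0,0],[[0,0,0.5],0,0],[[0,0,0.6],0,0],[[0,0,0.6],0,0]]'| grep -E 'pos|wrist'
python3 -m handwheel '[[[0,0,0.05],0,0],[[0,0,0.1],0,0],[[0,0,0.15],0,0],[[0,0,0.15],0,0],[[0,0,0.15],0,0]]'| grep -E 'pos|wrist'
```

```text
ee_pos: [603.2, -219.1, 19.9]
wrist_force: [0.5, 0.2, -0.7]
ee_pos: [603.5, -219.1, 18.9]
wrist_force: [-0.3, -0.2, 0.7]
```

```bash
python3 -m handwheel '[[[0,0,0.05],0,0],[[0,0,0.1],0,0],[[0,0,0.1],0,0],[[0,0,0.1],0,0]]'| grep -E 'pos|wrist'
python3 -m handwheel '[[[0,0,0],0,0.45],[[0,0,0],0,0.5],[[0,0,0],0,0.55],[[0,0,0],0,0.6],[[0,0,0],0,0.6]]' | grep -E 'pos|wrist|open'
python3 -m handwheel '[[[0,0,-1],0,0.6],[[0,0,-4],0,0.6],[[0,0,-8],0,0.6],[[0,0,-11],0,0.6],[[0,0,-11],0,0.6]]'| grep -E 'pos|wrist|open'
python3 - <<'E'
from h import *
from plant import *
go(449.5,131,120)
c=capture("scene")
for a,u,q in blobs(c,"red",12): print(np.round(ray(c,u,20.5),1),a)
p=pickle.load(open("top0.pkl","rb")); s=pickle.load(open("scene0.pkl","rb"))
for k,z in(("top",50),("top",25)):print([np.round(ray(p,u,z),1) for a,u,q in blobs(p,"brass",12) if a<95 and a>80])
# two-view of post: scene shaft top ellipse centre approx
i=s["img"][195:240,360:405]; j=p["img"][255:300,237:282]
cv2.imwrite("pics/c.png",np.hstack([cv2.resize(i,(400,400),interpolation=0),cv2.resize(j,(400,400),interpolation=0)])[:,:,::-1])
E
```

```text
ee_pos: [603.5, -219.2, 18.8]
wrist_force: [-3.1, 1.1, 10.8]
ee_pos: [603.4, -219.1, 17.6]
wrist_force: [-0.1, 0.1, 0.1]
opening: 51.4
ee_pos: [607.2, -220.2, 135.5]
wrist_force: [1.5, -0.1, 0.7]
opening: 51.4
t 19.67 pos [ 607.2 -220.2  135.5] yaw -0.001 tilt [0.01  0.003] shift cm [-15.81 -35.12   1.28] spin -0.001 open 51.4 F [ 1.5 -0.1  0.7]
[ 600.9 -218.    20.5] 49.0
[368.6 714.   20.5] 299.5
[array([448.4, 128.1,  50. ])]
[array([451.3, 130.5,  25. ])]
```

View pics/c.png

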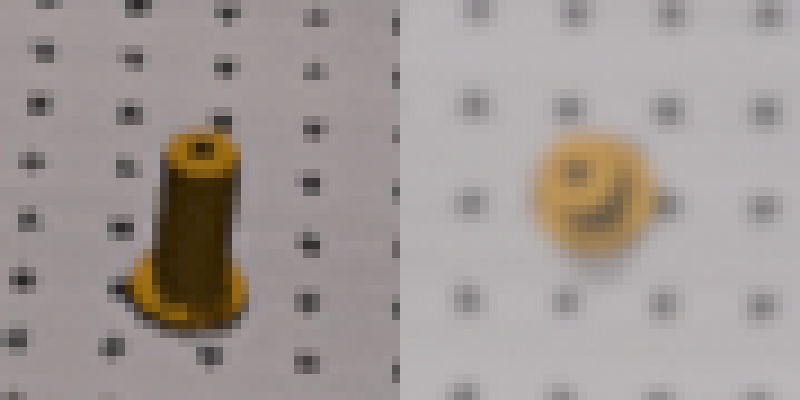

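The filter is in the yellow tray at (601,-218). The zoom shows the post's top hole at scene (382.8,211.9) and top (256.7,274.1), which gives its axis at about (452,132).

```bash
python3 -m handwheel '[[[-1,-3.5,0],0,0.6],[[-2,-7,0],0,0.7],[[-3.5,-10.5,0],0,0.7],[[-5,-14,0],0,0.7],[[-7,-17,0],0,0.7]]'| grep -E 'pos|wrist|open'
python3 -m handwheel '[[[-1.5,-3.5,0],0,0.7],[[-3,-7,0],0,0.7],[[-4.5,-10.5,0],0,0.7],[[-6,-14,0],0,0.7],[[-8,-17,0],0,0.7]]'| grep -E 'pos|wrist|open'
python3 -m handwheel '[[[-0.2,-1,0],0,0.7],[[-0.3,-1.2,1],0,0.7],[[-0.3,-1.2,3],0,0.7],[[-0.3,-1.2,3],0,0.7],[[-0.3,-1.2,3],0,0.7]]'| grep -E 'pos|wrist|open'
python3 -c "
from h import *
go(452,131.8,28)"
```

```text
ee_pos: [532.7, -46.6, 127.3]
wrist_force: [1.1, -0.0, 0.2]
opening: 59.6
ee_pos: [452.7, 123.1, 127.6]
wrist_force: [1.4, 0.6, 0.1]
opening: 60.0
ee_pos: [449.5, 132.2, 97.1]
wrist_force: [0.8, -0.8, 1.3]
opening: 59.8
t 20.97 pos [449.5 132.2  97.1] yaw -0.0 tilt [-0.003  0.001] shift cm [0.27 0.04 6.91] spin -0.0 open 59.8 F [ 0.8 -0.8  1.3]
```

```bash
python3 -m handwheel '[[[0.2,0,2],0,0.7],[[0.2,0,4],0,0.7],[[0.2,0,5.5],0,0.7],[[0.2,0,6.8],0,0.7],[[0.2,0,6.8],0,0.7]]'| grep -E 'pos|wrist|open'
python3 -m handwheel '[[[0,0,0],0,0.5],[[0,0,0],0,0.35],[[0,0,0],0,0.3],[[0,0,0],0,0.25],[[0,0,0],0,0.2]]'| grep -E 'pos|wrist|open'
python3 -m handwheel '[[[0,0,0],0,0.1],[[0,0,0],0,0],[[0,0,0],0,0],[[0,0,0],0,0],[[0,0,0],0,0]]'| grep -E 'pos|wrist|open'
python3 -m handwheel '[[[0,0,-1],0,0],[[0,0,-3],0,0],[[0,0,-6],0,0],[[0,0,-6],0,0],[[0,0,-6],0,0]]'
python3 -c "
from h import *
go(637,253.5,95)"
```

```text
ee_pos: [451.8, 132.0, 28.5]
wrist_force: [0.2, 0.2, -0.1]
opening: 60.1
ee_pos: [453.1, 132.7, 30.8]
wrist_force: [-1.8, -2.4, 9.5]
opening: 18.1
ee_pos: [453.2, 132.8, 30.8]
wrist_force: [-1.7, -2.4, 8.7]
opening: 18.5
t: 22.63
ee_pos: [453.7, 133.4, 91.7]
orientation: [-0.001, 1.0, -0.0, 0.002]
wrist_force: [-0.9, 0.8, -2.2]
opening: 18.4
gripper_force: 58.6
t 22.63 pos [453.7 133.4  91.7] yaw -0.0 tilt [ 0.004 -0.001] shift cm [ 18.33 -12.02  -0.24] spin -0.0 open 18.4 F [-0.9  0.8 -2.2]
```

Held; placing at TCP z ≈ 34.8.

```bash
python3 -m handwheel '[[[3,-2,0],0,0],[[6,-4,0],0,0],[[9,-6,0],0,0],[[11,-7.3,0],0,0],[[13,-8.5,0],0,0]]'| grep -E 'pos|wrist|open'
python3 -m handwheel '[[[2.5,-1.7,0],0,0],[[4.5,-3,0],0,0],[[5.3,-3.5,0],0,0],[[5.3,-3.5,0],0,0],[[5.3,-3.5,0],0,0]]'| grep -E 'pos|wrist|open'
python3 -m handwheel '[[[0,0,1],0,0],[[0,0,2.5],0,0],[[0,0,4],0,0],[[0,0,4.7],0,0],[[0,0,4.7],0,0]]'| grep -E 'pos|wrist|open'
python3 -c "
from h import *
go(637,253.5,35)"
```

```text
ee_pos: [583.1, 219.0, 88.7]
wrist_force: [-0.5, -0.6, -1.0]
opening: 18.1
ee_pos: [634.7, 252.6, 88.3]
wrist_force: [-0.8, 0.5, -2.4]
opening: 18.1
ee_pos: [633.5, 251.5, 40.3]
wrist_force: [-0.8, -0.1, -1.9]
opening: 18.6
t 23.88 pos [633.5 251.5  40.3] yaw -0.0 tilt [-0.004  0.002] shift cm [ 0.36 -0.2   0.53] spin -0.0 open 18.6 F [-0.8 -0.1 -1.9]
```

```bash
python3 -m handwheel '[[[0,0,0.1],0,0],[[0,0,0.2],0,0],[[0,0,0.3],0,0],[[0,0,0.3],0,0],[[0,0,0.3],0,0]]'| grep -E 'pos|wrist'
python3 -m handwheel '[[[0,0,0.05],0,0],[[0,0,0.15],0,0],[[0,0,0.2],0,0],[[0,0,0.2],0,0],[[0,0,0.2],0,0]]'| grep -E 'pos|wrist'
```

```text
ee_pos: [635.8, 253.0, 40.3]
wrist_force: [0.3, -0.2, -1.6]
ee_pos: [635.5, 252.9, 37.7]
wrist_force: [0.4, 0.0, -1.6]
```

```bash
python3 -m handwheel '[[[0,0,0.1],0,0],[[0,0,0.2],0,0],[[0,0,0.2],0,0],[[0,0,0.2],0,0]]'| grep -E 'pos|wrist'
python3 -m handwheel '[[[0,0,0.05],0,0],[[0,0,0.1],0,0],[[0,0,0.1],0,0],[[0,0,0.1],0,0]]'| grep -E 'pos|wrist'
```

```text
ee_pos: [635.5, 252.8, 35.7]
wrist_force: [-0.7, -0.9, -2.4]
ee_pos: [635.6, 252.9, 35.0]
wrist_force: [-1.3, 0.2, 0.7]
```

```bash
python3 -m handwheel '[[[0,0,0.05],0,0],[[0,0,0.1],0,0],[[0,0,0.1],0,0],[[0,0,0.1],0,0]]'| grep -E 'pos|wrist'
python3 -m handwheel '[[[0,0,0],0,0.25],[[0,0,0],0,0.3],[[0,0,0],0,0.35],[[0,0,0],0,0.4],[[0,0,0],0,0.4]]'| grep -E 'pos|wrist|open'
python3 -m handwheel '[[[0,0,-1],0,0.4],[[0,0,-4],0,0.4],[[0,0,-8],0,0.4],[[0,0,-9],0,0.4],[[0,0,-9],0,0.4]]'| grep -E 'pos|wrist|open'
python3 - <<'E'
from h import *
from plant import *
p=pickle.load(open("top0.pkl","rb"))
g=cv2.cvtColor(p["img"],cv2.COLOR_RGB2GRAY)
for th in(100,115,125):
    m=np.zeros_like(g); m[262:306,408:442]=(g[262:306,408:442]<th)*255
    cs,_=cv2.findContours(m,cv2.RETR_EXTERNAL,cv2.CHAIN_APPROX_NONE); q=max(cs,key=cv2.contourArea)
    r=world_rect(p,q,12); print(th,r)
go(452,-242,120,0.27)
c=capture("scene")["img"]
cv2.imwrite("pics/d.png",np.hstack([cv2.resize(c[190:320,370:480],(338,400)),cv2.resize(c[190:290,160:270],(440,400))])[:,:,::-1])
E
```

```text
ee_pos: [635.7, 252.9, 34.9]
wrist_force: [-3.5, -2.3, 10.8]
ee_pos: [635.6, 252.9, 33.6]
wrist_force: [-0.3, 0.5, 0.1]
opening: 34.5
ee_pos: [638.2, 254.2, 129.3]
wrist_force: [1.1, 0.3, -0.4]
opening: 34.1
100 ((443.4429931640625, -243.84149169921875), (67.28384399414062, 26.126434326171875), 12.239588737487793)
115 ((443.0092468261719, -244.06246948242188), (69.2493667602539, 29.142820358276367), 11.091904640197754)
125 ((442.8172302246094, -244.12777709960938), (69.67273712158203, 30.021657943725586), 10.88691520690918)
t 26.55 pos [638.2 254.2 129.3] yaw -0.0 tilt [ 0.007 -0.004] shift cm [-18.6   49.63   0.61] spin -0.27 open 34.1 F [ 1.1  0.3 -0.4]
```

View pics/d.png

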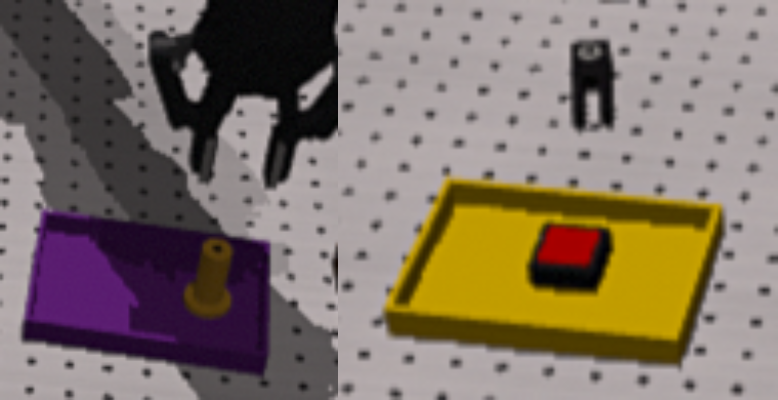

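Post upright in the purple tray at (210,280); filter flat in yellow at (570,255). Last, the fork: about (442,-244), yaw ≈ 0.22.

```bash
python3 -m handwheel '[[[-1,3.5,0],0,0.7],[[-2,7,0],0,0.7],[[-3,10.5,0],0,0.7],[[-4.5,14,0],0,0.7],[[-6,17.5,0],0,0.7]]'| grep -E 'pos|wrist|open'
python3 -m handwheel '[[[-1.5,3.5,0],0,0.7],[[-3,7,0],0,0.7],[[-4.5,10.5,0],0,0.7],[[-6,14,0],0,0.7],[[-7,17.5,0],0,0.7]]'| grep -E 'pos|wrist|open'
python3 -m handwheel '[[[-1.5,3.5,0],-0.1,0.7],[[-3,7,0],-0.2,0.7],[[-4.5,10.5,0],-0.22,0.7],[[-6.5,13.5,0],-0.22,0.7],[[-6.7,14.8,0],-0.22,0.7]]'| grep -E 'pos|wrist|open'
python3 -m handwheel '[[[0,0,0],0,0.7],[[0,0,2],0,0.7],[[0,0,4],0,0.7],[[0,0,6],0,0.7],[[0,0,6],0,0.7]]'| grep -E 'pos|wrist|open'
python3 -m handwheel '[[[0,0,0],0,0.7],[[0,0,0],0,0.7]]'| grep -E 'pos|wrist|open'
python3 - <<'E'
from h import *
from plant import *
go(442,-244.2,14,0.22)
c=capture("scene")["img"]
cv2.imwrite("pics/e.png",cv2.resize(c[130:240,170:280],(500,500))[:,:,::-1])
E
```

```text
ee_pos: [574.2, 76.2, 122.9]
wrist_force: [0.8, -1.3, 0.7]
opening: 59.6
ee_pos: [503.0, -98.5, 123.1]
wrist_force: [0.6, 0.6, -0.6]
opening: 60.0
ee_pos: [433.4, -249.7, 122.9]
wrist_force: [-1.2, 0.3, -0.7]
opening: 59.6
ee_pos: [436.6, -242.9, 60.6]
wrist_force: [-0.9, -0.4, -0.1]
opening: 59.2
ee_pos: [439.0, -244.5, 64.3]
wrist_force: [-0.1, -0.6, -0.2]
opening: 59.7
t 28.43 pos [ 439.  -244.5   64.3] yaw 0.221 tilt [ 0. -0.] shift cm [0.3  0.04 5.03] spin 0.001 open 59.7 F [-0.1 -0.6 -0.2]
```

View pics/e.png

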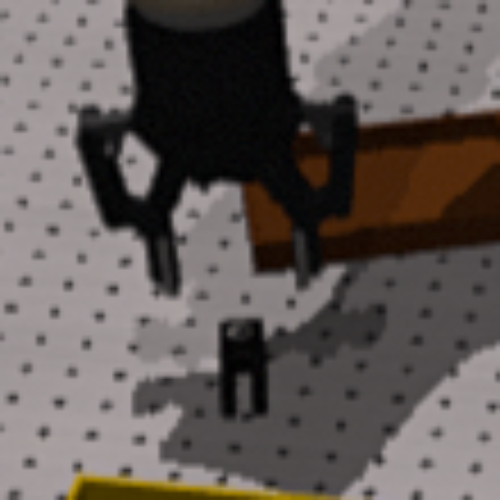

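The fork at (243,370) is centred between the fingers and lined up. I go down and grip.

```bash
python3 -m handwheel '[[[0.3,0,1.5],0,0.7],[[0.3,0,3],0,0.7],[[0.3,0,4.5],0,0.7],[[0.3,0,5],0,0.7],[[0.3,0,5],0,0.7]]'| grep -E 'pos|wrist|open'
python3 -m handwheel '[[[0,0,0],0,0.5],[[0,0,0],0,0.4],[[0,0,0],0,0.35],[[0,0,0],0,0.3],[[0,0,0],0,0.25]]'| grep -E 'pos|wrist|open'
python3 -m handwheel '[[[0,0,0],0,0.1],[[0,0,0],0,0],[[0,0,0],0,0],[[0,0,0],0,0],[[0,0,0],0,0]]'| grep -E 'pos|wrist|open'
python3 -m handwheel '[[[0,0,-1],0,0],[[0,0,-4],0,0],[[0,0,-8],0,0],[[0,0,-11],0,0],[[0,0,-11],0,0]]'
python3 - <<'E'
from h import *
from plant import *
go(631,188,125,-0.08)
c=capture("scene")["img"]
cv2.imwrite("pics/f.png",cv2.resize(c[130:240,170:280],(500,500))[:,:,::-1])
E
```

```text
ee_pos: [441.2, -244.2, 13.7]
wrist_force: [-0.3, 0.1, 0.7]
opening: 59.7
ee_pos: [441.9, -244.8, 14.8]
wrist_force: [-1.3, 0.1, 7.3]
opening: 22.3
ee_pos: [441.9, -244.9, 14.9]
wrist_force: [-2.3, 0.1, 10.3]
opening: 22.2
t: 30.15
ee_pos: [444.4, -245.7, 130.1]
orientation: [0.002, 0.994, 0.11, 0.004]
wrist_force: [1.4, -0.8, -0.7]
opening: 21.8
gripper_force: 59.6
t 30.15 pos [ 444.4 -245.7  130.1] yaw 0.22 tilt [0.007 0.006] shift cm [ 27.66 -38.26   0.5 ] spin 0.3 open 21.8 F [ 1.4 -0.8 -0.7]
```

View pics/f.png

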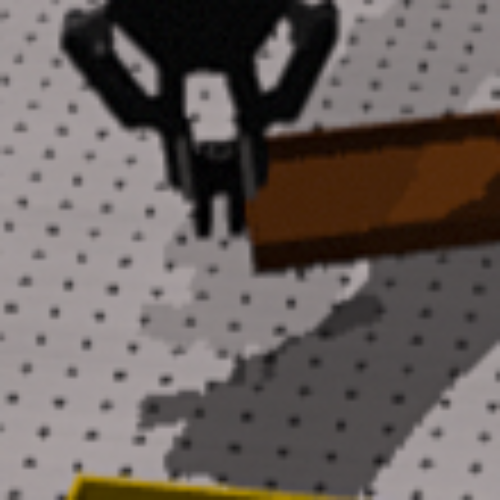

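Fork is gripped and level. I carry it to the purple tray.

```bash
python3 -m handwheel '[[[2.4,-3.3,0],0.1,0],[[4.5,-6.2,0],0.2,0],[[7,-9.7,0],0.3,0],[[9.4,-13,0],0.3,0],[[11,-15.2,0],0.3,0]]'| grep -E 'pos|wrist|open'
python3 -c "
from h import *
go(631,188,125,-0.08)"
```

```text
ee_pos: [516.2, -67.6, 123.4]
wrist_force: [0.5, 0.2, -1.4]
opening: 22.0
t 30.62 pos [516.2 -67.6 123.4] yaw -0.078 tilt [-0.001 -0.001] shift cm [  9.46 -26.38  -0.12] spin 0.002 open 22.0 F [ 0.5  0.2 -1.4]
```

```bash
python3 -m handwheel '[[[1.2,-3.5,0],0,0],[[2.4,-7,0],0,0],[[3.6,-10.5,0],0,0],[[4.8,-14,0],0,0],[[6,-16.5,0],0,0]]'| grep -E 'pos|wrist|open'
python3 -m handwheel '[[[1.2,-3.5,0],0,0],[[2.4,-7,0],0,0],[[3.3,-9,0],0,0],[[3.6,-9.8,0],0,0],[[3.6,-9.8,0],0,0]]'| grep -E 'pos|wrist|open'
python3 -m handwheel '[[[0,0,0],0,0],[[0,0,2],0,0],[[0,0,4],0,0],[[0,0,5],0,0],[[0,0,5],0,0]]'| grep -E 'pos|wrist|open'
python3 -m handwheel '[[[0,0,0],0,0],[[0,0,0],0,0]]'| grep -E 'pos|wrist|open'
python3 - <<'E'
from h import *
from plant import *
go(631,188,24,-0.08)
c=capture("scene")["img"]
cv2.imwrite("pics/g.png",cv2.resize(c[180:320,360:500],(500,500))[:,:,::-1])
E
```

```text
ee_pos: [588.1, 91.6, 123.1]
wrist_force: [0.2, 0.5, -0.9]
opening: 22.2
ee_pos: [631.9, 185.1, 122.7]
wrist_force: [-1.1, 0.6, -0.7]
opening: 22.0
ee_pos: [630.3, 179.4, 71.2]
wrist_force: [-1.1, -0.4, -1.3]
opening: 22.3
ee_pos: [632.9, 181.7, 74.8]
wrist_force: [0.3, -0.1, -0.1]
opening: 22.3
t 32.03 pos [632.9 181.7  74.8] yaw -0.081 tilt [ 0.001 -0.   ] shift cm [-0.25 -0.61  5.08] spin -0.001 open 22.3 F [ 0.3 -0.1 -0.1]
```

View pics/g.png

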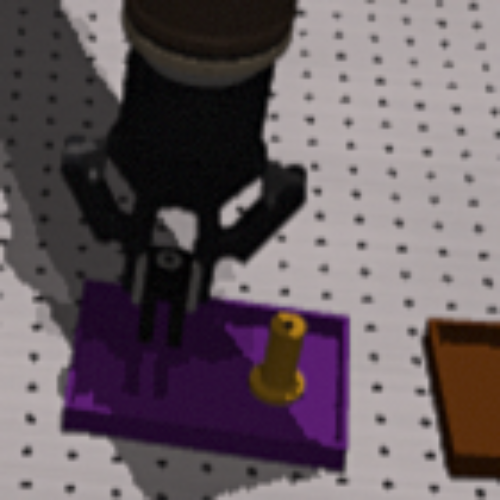

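The fork hangs over the free half of the purple tray, with the post at (280,355) well clear. I lower it.

```bash
python3 -m handwheel '[[[-0.3,-0.5,1],0,0],[[-0.3,-0.5,2],0,0],[[-0.3,-0.5,3],0,0],[[-0.3,-0.5,4],0,0],[[-0.3,-0.5,4.9],0,0]]'| grep -E 'pos|wrist|open'
python3 -m handwheel '[[[0,0,0],0,0],[[0,0,0],0,0],[[0,0,0.1],0,0],[[0,0,0.2],0,0],[[0,0,0.2],0,0]]'| grep -E 'pos|wrist|open'
python3 -m handwheel '[[[0,0,0.05],0,0],[[0,0,0.15],0,0],[[0,0,0.2],0,0],[[0,0,0.2],0,0],[[0,0,0.2],0,0]]'| grep -E 'pos|wrist'
```

```text
ee_pos: [629.3, 187.3, 23.1]
wrist_force: [0.8, -0.4, -0.0]
opening: 21.9
ee_pos: [630.1, 187.6, 23.1]
wrist_force: [-0.7, -0.2, -0.4]
opening: 22.1
ee_pos: [629.7, 187.5, 20.8]
wrist_force: [0.3, -0.6, -0.7]
```

```bash
python3 -m handwheel '[[[0,0,0.05],0,0],[[0,0,0.1],0,0],[[0,0,0.15],0,0],[[0,0,0.15],0,0]]'| grep -E 'pos|wrist'
python3 -m handwheel '[[[0,0,0.03],0,0],[[0,0,0.06],0,0],[[0,0,0.06],0,0],[[0,0,0.06],0,0]]'| grep -E 'pos|wrist'
```

```text
ee_pos: [629.7, 187.5, 19.1]
wrist_force: [0.2, -0.0, -0.6]
ee_pos: [629.8, 187.6, 19.0]
wrist_force: [-1.5, -0.4, 4.6]
```

```bash
python3 -m handwheel '[[[0,0,0],0,0.28],[[0,0,0],0,0.33],[[0,0,0],0,0.38],[[0,0,0],0,0.43],[[0,0,0],0,0.45]]'| grep -E 'pos|wrist|open'
python3 -m handwheel '[[[0,0,-1],0,0.45],[[0,0,-4],0,0.45],[[0,0,-8],0,0.45],[[0,0,-12],0,0.45],[[0,0,-14],0,0.45]]'| grep -E 'pos|wrist|open'
python3 -m handwheel '[[[-4,0,-1],0,0.45],[[-8,0,-2],0,0.45],[[-12,0,-2],0,0.45],[[-15,0,-2],0,0.45],[[-15,0,-2],0,0.45]]'| grep -E 'pos|wrist|open'
python3 -m handwheel '[[[0,0,0],0,0.45],[[0,0,0],0,0.45],[[0,0,0],0,0.45]]'| grep -E 'pos|wrist|open'
python3 - <<'E'
from h import *
from plant import *
c=capture("scene")["img"]
cv2.imwrite("pics/z.png",cv2.resize(c[150:320,110:540],(800,316))[:,:,::-1])
E
```

```text
ee_pos: [629.8, 187.6, 18.6]
wrist_force: [0.2, 0.3, 0.4]
opening: 38.1
ee_pos: [631.6, 188.4, 164.7]
wrist_force: [0.8, 0.6, 0.6]
opening: 38.6
ee_pos: [474.0, 200.5, 179.6]
wrist_force: [-0.2, -0.8, -0.5]
opening: 38.3
ee_pos: [481.5, 199.4, 179.1]
wrist_force: [-0.1, 0.6, -0.4]
opening: 38.5
```

View pics/z.png

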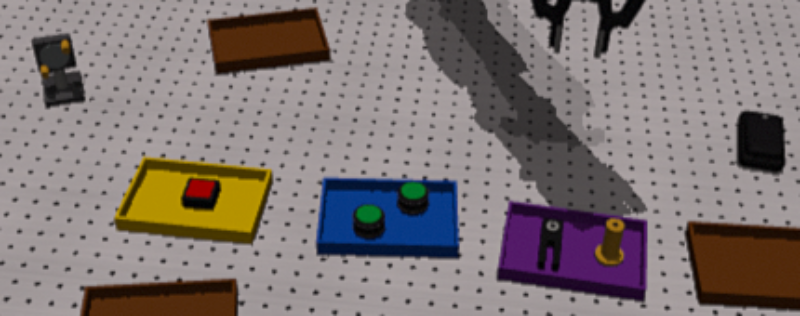

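All five parts lie flat in their trays: filter (202,190), lenses (369,218) and (413,195), fork (550,243), post (612,240). The mount (58,70) and mouse (760,140) are untouched and the arm is clear.

```bash
python3 -c "
from plant import *
print(close_job())"
```

```text
the job is handed in; nothing more can be done
None
```

Job handed in at about 34 s: both lenses are in the blue tray, the filter in the yellow, and the post and fork in the purple, all flat and right way up in the last picture, with mouse and mount not touched.

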